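# Hang the rinsed wire basket on the drain hook

## Robot

A 6-joint arm with a two-finger parallel gripper is mounted at the origin on a cart in front of the work surface, level with it; the furniture and walls round the work are solid. World frame = base frame: x ahead of the robot, y to its left, z up, the work surface at z = 0. Lengths are in mm, angles in rad, forces in N, time in s.
With the tool pointing down it reaches from about 200 to 875 mm from the base axis. Payload 3.4 kg.
Tool frame: the origin (TCP) lies where the fingers leave the gripper's body, on its centre line; the fingertips stand 97 mm ahead of it and the grasp point (between the pads) lies 78 mm ahead of it; z points along the fingers, y is the line along which they close (so a half turn about z gives the same grasp; the last joint's range is limited). The gripper opens to 94 mm and grips with 3 to 60 N. Pads are 16 mm wide; open, the fingers measure 119 mm over their backs; the gripper's body (75 mm by 177 mm) begins 78 mm behind the grasp point.
Start: joints at [-1.302, 0.276, 1.505, -0, 1.361, -0.121], TCP at [218.502, -531.895, 302.693] pointing down, gripper open.
Joint ranges: [-2.89, 2.89], [-0.75, 2.08], [0.22, 2.7], [-1.18, 4.32], [0.11, 2.71], [-2.7, 2.7]. Speed limits (rad/s): [2.57, 2.57, 3.14, 3.14, 3.14, 3.14].

## Interface

Orientations are given as a rotation vector (axis times angle).
In Python, from bench import manip gives the robot as it stands. The module is installed in compiled form; this text tells all that it offers.
- The arm moves only by the tool drive_tool, never from a script. Its arguments are lists of equal length, an entry for each row: "jaw": the opening, from 0 (shut) to 1 (fully open); "delta_pos": the shift along the world's x, y, z in cm, a list of three; "spin": the turn about the world's z in degrees. In form: {"jaw": [jaw, ...], "delta_pos": [[x, y, z], ...], "spin": [spin, ...]}. A call has 1 to 8 rows; each row is the pose to reach, as a shift and turn from the pose commanded when the call began; what a row does not reach only later rows make up. A row lasts 1/8 s, in which the tool goes at most 62.5 mm and 10.7 degrees, less where a joint would pass 70% of its speed; a pose out of reach is approached as far as the arm can. A call with a gripper value outside its range is refused whole. The fingers move at their own pace and stop on an object; "force" is the grip in N (left out, the last holds). Time passes only in rows, so rows that repeat a pose let the fingers close. It gives the time, the measured TCP pose, the force, the opening and the grip force at its end, in the units of the state.
- manip.observe(): the state, without advancing time (a new reading comes with each control period).
- manip.snapshot(name): name is "scene" or "top"; returns (picture, depth): 384x512x3 uint8, blue, green, red; 384x512 float32, mm along the optical axis (not along the pixel's ray), 0 where there is no reading.
- manip.camera_model(name): a dict with "intrinsics" (3x3 intrinsics, pixels), "R" (3x3) and "t" (3): a world point X has camera coordinates R X + t. Camera axes: x right, y down, z forward; pixel columns grow to the right and rows downward; lengths in mm; the calibration is good to about 2 mm. A picture is of the moment at which its call begins. camera_model takes no time and is no camera call.
- manip.hand_in(): hands the job in; it is judged then, once.
The state is a dict: "time_s": time; "joint_positions": joint angles; "joint_velocities": joint speeds; "effort": joint torques, N m; "ee_pos": TCP position; "orientation": TCP orientation; "contact_force": force on the tool from outside, world axes, zero at the start; "moment": the same for the moment, N m; "grip_width": finger opening in mm; "grasp_force": force on a finger pad.
Only numpy, scipy, OpenCV 4.12 (cv2) and the standard library are available. Lean on these libraries where they do the work, as an engineer would, in place of code of your own. Each camera call takes 0.05 s, during which the arm holds its last target. There are 200 camera calls.

## Task

Hang the wire basket with the blue grip on the yellow hook of the drain stand to drip dry: the top bar of its wire handle rests in the dip of the hook and the basket hangs freely, upright and still. Leave the basket with the red grip standing where it is.

Things in the scene. Friction and masses are not known exactly. Their poses are not given: they have to be found in the camera images.
- basket_blue: Round wire basket to hang (sizes in mm): 76 wide, rim 40 high, 0.16 kg. Origin: centre of underside, z up. Rigid wire handle in its y-z plane: legs at y +-36, level top bar along y. On mid-bar a blue upright grip block, 20 along x, 14 along y, from the bar (z 105) to z 155: pinch it from above across the 14, fingers over the bar at its +y and -y sides, fingertips at z 115 to 122..
- basket_red: A second wire basket, same form and size (76 mm across, 155 mm high with its grip), but with a red grip. Origin: centre of underside, z up. It stays where it stands.
- blue_bar (a point): Middle of the centre line of the blue basket's top bar, 105 mm above the underside; axes as basket_blue. The bar is 6 mm thick and straight over y = -28 to +28 mm, with the grip block on top. Below it the handle is open: 62 mm down to the rim, 66 mm between the legs.
- hook_seat (a point): The bar centre in the dip of the fixed yellow hook, 175 mm over the desk (all in mm). z up; open end points to -x (to robot, +-20 deg). Strip 16 wide (y), 4 thick; dip floor 18 long (x), 3 below; lip end at x -28, 21 above; back rises to 13 above at x +26; post at x +72, top 19 above. Enter from -x with the bar over the lip, along y, then lower. Tray below: 16 high, x -65 to 85, y +-65.

How it is judged:
By the outcome, as a careful person would: the job done as asked, in the order asked, and still so for the second after the job is handed in, with the robot touching nothing.
It also fails if it takes over 43 s, if anything falls off the work surface, if the arm or the gripper's body presses on something with over 40 N, if the wrist force passes 120 N, or if a joint passes its speed limit or range.

## Working session

There is one attempt and no reset: what is moved stays moved. The work goes in short steps, Python scripts to look and compute and a tool call to move; the robot and the scene stay as the last step left them, time stands still between calls to the robot, and variables do not carry over. Pictures are saved under pics/ and viewed, at most 10 in all, crops included, and the job is handed in when it is done.

Besides the shell and the picture viewer there is one more tool, called after "Call:" as a command line: name --pt "numbers of a row" for each row, then --argument value for the rest. drive_tool: Moves the arm, as the interface text tells. Its arguments: {"type":"object","properties":{"jaw":{"type":"array","items":{"type":"number"}},"delta_pos":{"type":"array","items":{"type":"array","items":{"type":"number"}}},"spin":{"type":"array","items":{"type":"number"}},"force":{"type":"number"}},"required":["jaw","delta_pos","spin"]}

```bash
mkdir -p pics; cat > h.py <<'E'
from bench import manip
import numpy as np, cv2
def snap(n,f):
    im,d=manip.snapshot(n); cv2.imwrite('pics/%s.png'%f,im); np.save('pics/%s.npy'%f,d); return im,d
def world(n,d):
    c=manip.camera_model(n);K=np.array(c['intrinsics']);R=np.array(c['R']);t=np.array(c['t'])
    v,u=np.mgrid[:d.shape[0],:d.shape[1]]
    P=np.stack([(u-K[0,2])/K[0,0]*d,(v-K[1,2])/K[1,1]*d,d],-1)
    return (P-t)@R
E
python3 - <<'E'
from h import *
for n in('scene','top'):
    im,d=snap(n,n+'0'); W=world(n,d); c=manip.camera_model(n); print(n,-np.array(c['R']).T@c['t'])
    hsv=cv2.cvtColor(im,cv2.COLOR_BGR2HSV)
    for nm,lo,hi in(('blue',100,130),('yellow',22,35),('red',0,6)):
        m=(hsv[...,0]>=lo)&(hsv[...,0]<=hi)&(hsv[...,1]>130)&(hsv[...,2]>60)&(d>0)
        k,l,s,ce=cv2.connectedComponentsWithStats(m.astype(np.uint8))
        for i in range(1,k):
            if s[i,4]>25:
                p=W[l==i]; print(nm,s[i],np.percentile(p,[2,50,98],axis=0).round().tolist())
print(manip.observe())
E
```

```text
scene [-125.09703757  640.14249927  551.01522931]
blue [171 147  13  11 116] [[829.0, 94.0, 127.0], [837.0, 114.0, 144.0], [864.0, 128.0, 150.0]]
blue [165 167   9   6  30] [[789.0, 158.0, 106.0], [796.0, 167.0, 111.0], [821.0, 174.0, 115.0]]
blue [142 173  10   8  41] [[783.0, 236.0, 104.0], [801.0, 247.0, 113.0], [820.0, 252.0, 116.0]]
blue [294 175   8  20 125] [[420.0, -214.0, 29.0], [426.0, 5.0, 135.0], [616.0, 10.0, 156.0]]
yellow [165 178  13   7  50] [[555.0, 279.0, 186.0], [574.0, 287.0, 189.0], [591.0, 295.0, 191.0]]
red [322 149   8  18  97] [[487.0, -328.0, 101.0], [495.0, -200.0, 134.0], [590.0, -195.0, 156.0]]
top [ 420.38812427   53.32392976 1013.8459837 ]
blue [232  27  17  17 220] [[831.0, 90.0, 142.0], [848.0, 107.0, 147.0], [866.0, 125.0, 150.0]]
blue [181  50   6   7  35] [[811.0, 237.0, 104.0], [816.0, 244.0, 112.0], [825.0, 250.0, 116.0]]
blue [213  59   8   8  53] [[789.0, 155.0, 71.0], [797.0, 164.0, 112.0], [806.0, 174.0, 116.0]]
blue [181  60   8   9  38] [[784.0, 234.0, 67.0], [790.0, 241.0, 111.0], [808.0, 258.0, 114.0]]
blue [184  83  18  18 230] [[701.0,
[... 454 characters left out ...]
ime_s': 0.1, 'joint_positions': array([-1.30198849e+00,  2.76526443e-01,  1.50598073e+00,  8.60330949e-06,
        1.36068538e+00, -1.21001315e-01]), 'joint_velocities': array([ 0.00029257, -0.00044936, -0.00369833, -0.00188256,  0.00204088,
        0.00074147]), 'effort': array([ 2.78831278e-03, -4.05450439e+01, -2.37777776e+01,  7.03942543e-02,
        2.99294153e-02, -4.60558294e-05]), 'ee_pos': array([ 218.4128394 , -531.53687895,  301.90441822]), 'orientation': array([-3.08054483e+00, -6.08129512e-01,  1.72293079e-04]), 'contact_force': array([0.75821865, 0.00175082, 0.32131192]), 'moment': array([0.02214537, 0.01580823, 0.02453241]), 'grasp_force': 0.0, 'grip_width': 93.88602847470126}
```

View pics/scene0.png

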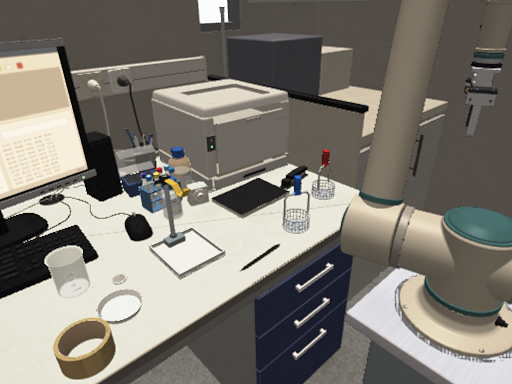

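View pics/top0.png

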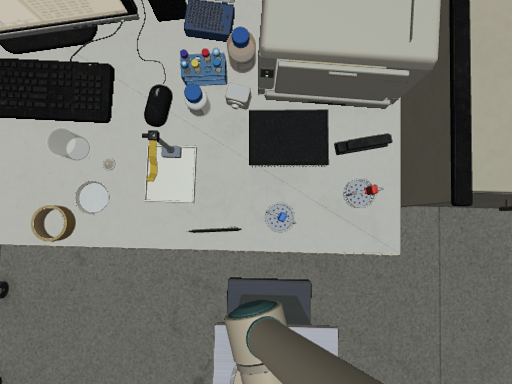

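```bash
python3 - <<'E'
from h import *
im=cv2.imread('pics/top0.png');d=np.load('pics/top0.npy');W=world('top',d)
hsv=cv2.cvtColor(im,cv2.COLOR_BGR2HSV)
a=im[190:240,255:305];b=im[120:210,135:205]
cv2.imwrite('pics/c.png',np.hstack([cv2.resize(a,(400,560),interpolation=0)[:,:],cv2.resize(b,(400,560),interpolation=0)]))
P=W[190:240,255:305].reshape(-1,3)
P=P[(abs(P[:,0]-429)<60)&(abs(P[:,1])<60)]
for lo,hi in((20,48),(48,88),(92,115),(148,165)):
    q=P[(P[:,2]>lo)&(P[:,2]<hi)]; 
    (c,s,ang)=cv2.minAreaRect(q[:,:2].astype(np.float32)); print(lo,len(q),q.mean(0).round(1),c,s,ang)
    if lo>40: print(q.round().tolist()[:40])
m=(hsv[...,0]>=20)&(hsv[...,0]<=36)&(hsv[...,1]>110); m[:,:140]=0;m[:,165:]=0;m[:130]=0;m[190:]=0
for r in range(136,186):
    q=W[r][m[r]]; q=q[q[:,2]>120]
    if len(q): print(r,len(q),np.median(q,0).round(1),(q[:,1].min().round(),q[:,1].max().round()))
T=W[140:210,140:200].reshape(-1,3);T=T[(T[:,2]>11)&(T[:,2]<21)];print(cv2.minAreaRect(T[:,:2].astype(np.float32)))
n='scene';d=np.load('pics/scene0.npy');im=cv2.imread('pics/scene0.png');W=world(n,d)
P=W.reshape(-1,3);C=im.reshape(-1,3).astype(int)
k=(abs(P[:,0]-429)<60)&(abs(P[:,1])<60)
for lo,hi in((92,112),(115,165)):
    s=k&(P[:,2]>lo)&(P[:,2]<hi);print(P[s].round().tolist()[:50])
E
```

```text
20 133 [429.6  -1.4  38.9] (429.75042724609375, -1.0748138427734375) (73.10739135742188, 73.59860229492188) 46.52470779418945
48 2 [428.    0.6  70.7] (428.001708984375, 0.6406574249267578) (71.61585235595703, 0.0) -110.39202880859375
[[440.0, 34.0, 76.0], [416.0, -33.0, 66.0]]
92 68 [ 4.305e+02 -2.000e-01  1.054e+02] (430.90386962890625, -1.7540321350097656) (76.47367095947266, 10.477763175964355) 72.4317855834961
[[445.0, 32.0, 97.0], [445.0, 30.0, 100.0], [442.0, 35.0, 98.0], [442.0, 32.0, 97.0], [442.0, 30.0, 101.0], [442.0, 28.0, 104.0], [442.0, 26.0, 107.0], [442.0, 23.0, 107.0], [440.0, 32.0, 97.0], [440.0, 30.0, 103.0], [440.0, 28.0, 105.0], [440.0, 26.0, 109.0], [440.0, 23.0, 105.0], [440.0, 21.0, 106.0], [440.0, 18.0, 107.0], [438.0, 25.0, 106.0], [438.0, 23.0, 107.0], [438.0, 21.0, 105.0], [438.0, 18.0, 107.0], [438.0, 16.0, 108.0], [438.0, 14.0, 107.0], [438.0, 4.0, 107.0], [436.0, 21.0, 106.0], [436.0, 18.0, 106.0], [436.0, 16.0, 108.0], [436.0, 14.0, 111.0], [436.0, 11.0, 107.0], [436.0, 9.0, 109.0], [436.0, 7.0, 109.0], [436.0, 4.0, 107.0], [433.0, 13.0, 104.0], [433.0
[... 5410 characters left out ...]
], [423.0, 1.0, 154.0], [420.0, 2.0, 155.0], [419.0, -2.0, 154.0], [439.0, 3.0, 146.0], [434.0, 5.0, 149.0], [429.0, 7.0, 151.0], [425.0, 7.0, 152.0], [423.0, 5.0, 152.0], [421.0, 4.0, 153.0], [419.0, 3.0, 153.0], [419.0, -2.0, 151.0], [439.0, 3.0, 143.0], [434.0, 4.0, 146.0], [429.0, 6.0, 148.0], [424.0, 8.0, 150.0], [422.0, 6.0, 150.0], [423.0, 2.0, 148.0], [420.0, 1.0, 149.0], [418.0, -0.0, 149.0], [438.0, 4.0, 141.0], [433.0, 6.0, 144.0], [426.0, 10.0, 147.0], [424.0, 9.0, 148.0], [422.0, 6.0, 147.0], [420.0, 4.0, 147.0], [420.0, 1.0, 146.0], [419.0, -2.0, 146.0], [438.0, 3.0, 138.0], [434.0, 5.0, 140.0], [427.0, 8.0, 143.0], [424.0, 8.0, 144.0], [422.0, 6.0, 145.0], [422.0, 3.0, 143.0]]
```

View pics/c.png

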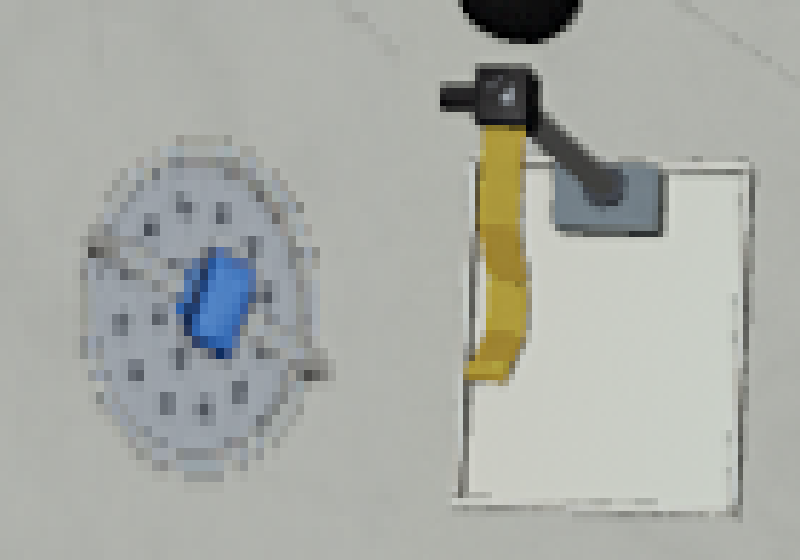

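Call:
drive_tool --jaw '[1,1,1,1,1,1,1,1]' --pt "3 7.5 0" --pt "6 15 0" --pt "9 22.5 0" --pt "12 30 0" --pt "15 37.5 0" --pt "18 45 0" --pt "20 50 0" --pt "21.1 53.1 0" --spin '[-6,-12,-18,-24,-30,-36,-40,-42.8]' --force 25

```text
time_s: 1.1
ee_pos: [403.9, -65.5, 302.6]
orientation: [3.091, -0.561, 0.001]
contact_force: [0.9, -0.1, 0.1]
grip_width: 93.9
grasp_force: 0.0
```

```bash
python3 -c "
from h import *
print(manip.observe())"
```

```text
{'time_s': 1.1, 'joint_positions': array([-3.31044962e-01,  2.12279253e-02,  1.81967505e+00, -2.28548601e-04,
        1.30022753e+00,  1.59902865e+00]), 'joint_velocities': array([ 1.25454353e+00,  1.16234260e-01, -1.20787715e-01, -9.80494529e-04,
       -6.00496205e-03,  1.62484950e+00]), 'effort': array([ -5.91408849, -27.13421702, -21.75026357,   0.05555652,
         0.35525269,  -1.32590532]), 'ee_pos': array([403.85966925, -65.48739898, 302.64923134]), 'orientation': array([ 3.09077341e+00, -5.61175363e-01,  6.65389878e-04]), 'contact_force': array([ 0.9375335 , -0.06190003,  0.05001457]), 'moment': array([ 0.01456748, -0.03565686,  0.01091172]), 'grasp_force': 0.0, 'grip_width': 93.86315811870834}
```

Call:
drive_tool --jaw '[1,1,1]' --pt "0 0 0" --pt "0 0 0" --pt "0 0 0" --spin '[0,0,0]'

```text
time_s: 1.48
ee_pos: [403.3, -68.8, 302.5]
orientation: [3.09, -0.562, -0.001]
contact_force: [-0.3, 0.0, -0.7]
grip_width: 94.1
grasp_force: 0.0
```

Call:
drive_tool --jaw '[1,1,1,1,1,1]' --pt "1.3 3.4 0" --pt "2.6 6.8 0" --pt "2.6 6.8 0" --pt "2.6 6.8 -2.5" --pt "2.6 6.8 -2.5" --pt "2.6 6.8 -2.5" --spin '[0,0,0,0,0,0]'

```text
time_s: 2.22
ee_pos: [429.7, -0.7, 278.2]
orientation: [3.091, -0.561, 0.001]
contact_force: [-0.2, -0.0, -0.8]
grip_width: 93.9
grasp_force: 0.0
```

```bash
python3 - <<'E'
from h import *
im,d=snap('scene','s1')
im2,_=snap('top','t1')
cv2.imwrite('pics/v1.png',np.hstack([cv2.resize(im[120:250,230:350],(400,433)),cv2.resize(im2[160:270,220:330],(400,433))]))
print(manip.observe()['ee_pos'],manip.observe()['orientation'])
E
```

```text
[ 4.29997373e+02 -2.49018098e-01  2.78515401e+02] [ 3.09100854e+00 -5.60167308e-01  2.32295816e-03]
```

View pics/v1.png

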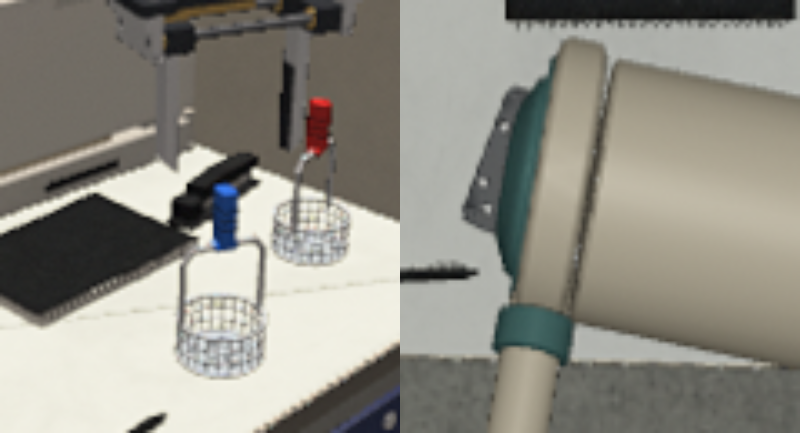

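The fingers straddle the blue grip (scene about pixel (297,185)) in line with the bar, and the arm is clear. I'll descend and close.

Call:
drive_tool --jaw '[1,1,1,0,0,0,0,0]' --pt "0 0 -3" --pt "0 0 -6.2" --pt "0 0 -6.2" --pt "0 0 -6.2" --pt "0 0 -6.2" --pt "0 0 -6.2" --pt "0 0 -6.2" --pt "0 0 -6.2" --spin '[0,0,0,0,0,0,0,0]' --force 25

```text
time_s: 3.32
ee_pos: [429.7, 0.6, 215.9]
orientation: [3.092, -0.558, 0.0]
contact_force: [1.6, 0.8, 0.0]
grip_width: 47.4
grasp_force: 0.0
```

Call:
drive_tool --jaw '[0,0,0,0,0,0,0,0]' --pt "0 0 0" --pt "0 0 0" --pt "0 0 0" --pt "0 0 0" --pt "0 0 0" --pt "0 0 0" --pt "0 0 0" --pt "0 0 0" --spin '[0,0,0,0,0,0,0,0]'

```text
time_s: 4.32
ee_pos: [429.5, 0.6, 215.6]
orientation: [3.092, -0.558, -0.001]
contact_force: [-0.3, -0.0, -1.0]
grip_width: 14.0
grasp_force: 25.0
```

Call:
drive_tool --jaw '[0,0,0,0,0,0,0,0]' --pt "0 0 2" --pt "0 0 5" --pt "0 0 8" --pt "0 0 11" --pt "0.2 4 11.5" --pt "0.4 8 11.5" --pt "0.6 12 11.5" --pt "0.8 16 11.5" --spin '[0,0,0,0,4,8,12,16]'

```text
time_s: 5.32
ee_pos: [437.5, 161.8, 330.7]
orientation: [3.139, -0.119, 0.0]
contact_force: [-0.4, -0.1, -1.2]
grip_width: 13.6
grasp_force: 25.0
```

Call:
drive_tool --jaw '[0,0,0,0,0,0,0]' --pt "0.2 4 0" --pt "0.2 8 0" --pt "0.2 11 0" --pt "0.2 12.7 0" --pt "0.2 12.7 0" --pt "0.2 12.7 0" --pt "0.2 12.7 0" --spin '[2,4,4.5,4.5,4.5,4.5,4.5]'

```text
time_s: 6.2
ee_pos: [439.7, 286.5, 330.8]
orientation: [3.141, -0.001, 0.0]
contact_force: [0.4, 0.1, -1.3]
grip_width: 13.7
grasp_force: 25.0
```

```bash
python3 - <<'E'
from h import *
im,d=snap('scene','s2'); im2,d2=snap('top','t2')
cv2.imwrite('pics/v2.png',np.hstack([cv2.resize(im[90:290,110:330],(400,364)),cv2.resize(im2[100:270,110:300],(400,364))]))
o=manip.observe();print(o['ee_pos'],o['orientation'])
hsv=cv2.cvtColor(im,cv2.COLOR_BGR2HSV)
W=world('scene',d).reshape(-1,3);e=o['ee_pos']
k=(np.abs(W[:,:2]-e[:2])<50).all(1)&(W[:,2]>90)&(W[:,2]<e[2]-97)
for lo in range(100,240,10):
  q=W[k&(W[:,2]>=lo)&(W[:,2]<lo+10)]
  if len(q):print(lo,len(q),q.mean(0).round(1),q.min(0).round(),q.max(0).round())
q=W[k&(W[:,2]>e[2]-120)];
if len(q): print(np.polyfit(q[:,1],q[:,0],1))
E
```

```text
[439.72339272 286.74320902 330.8156146 ] [ 3.14129936e+00 -9.54424484e-04  1.90400521e-04]
110 258 [438.2 288.4 119. ] [402. 252. 117.] [475. 324. 120.]
120 126 [437.2 286.5 122.6] [403. 249. 120.] [477. 323. 130.]
130 111 [436.6 289.  133.5] [404. 250. 130.] [478. 324. 140.]
140 113 [436.4 285.7 144.4] [403. 249. 140.] [477. 324. 150.]
150 166 [437.8 286.7 154.9] [402. 248. 150.] [478. 325. 160.]
160 19 [438.9 288.5 164.8] [438. 249. 160.] [441. 325. 169.]
170 24 [439.1 290.4 174.9] [436. 249. 171.] [442. 326. 180.]
180 24 [439.1 286.9 184.5] [437. 248. 180.] [441. 325. 189.]
190 25 [439.  291.4 194.9] [436. 248. 190.] [442. 326. 200.]
200 22 [439.  290.6 205.1] [437. 250. 200.] [442. 325. 210.]
210 42 [438.3 292.5 215.9] [434. 247. 210.] [442. 325. 220.]
220 88 [437.  289.7 224. ] [429. 256. 220.] [448. 319. 230.]
230 15 [433.6 288.4 232.1] [430. 280. 230.] [445. 293. 234.]
[2.15649515e-02 4.30746064e+02]
```

View pics/v2.png

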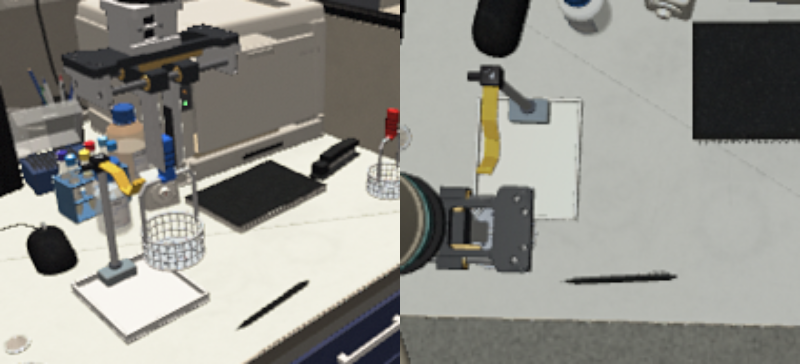

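The basket is upright in the gripper, in line with the hook (hook lip at top-view pixel about (151,179)). I'll go in over the lip next.

Call:
drive_tool --jaw '[0,0,0,0,0,0,0,0]' --pt "2 0 0" --pt "4 0.1 0" --pt "6 0.1 0" --pt "8 0.1 0" --pt "8.8 0.1 0" --pt "8.8 0.1 0" --pt "8.8 0.1 -1.5" --pt "8.8 0.1 -2.5" --spin '[0,0,0,0,0,0,0,0]'

```text
time_s: 7.3
ee_pos: [526.6, 288.4, 304.3]
orientation: [3.141, 0.001, -0.003]
contact_force: [-0.2, 0.5, -1.4]
grip_width: 13.7
grasp_force: 25.0
```

```bash
python3 - <<'E'
from h import *
im,d=snap('scene','s3')
cv2.imwrite('pics/v3.png',cv2.resize(im[130:260,130:240],(660,600),fx=0,fy=0,interpolation=cv2.INTER_CUBIC))
o=manip.observe();print(o['ee_pos'],o['contact_force'])
hsv=cv2.cvtColor(im,cv2.COLOR_BGR2HSV)
W=world('scene',d)
m=(hsv[...,0]>=20)&(hsv[...,0]<=36)&(hsv[...,1]>110)&(abs(W[...,1]-287)<25)&(W[...,2]>150)&(W[...,2]<215)
print(W[m][:,[0,2]].round().tolist()[:60])
e=o['ee_pos']
for lo in range(120,210,10):
  k=(abs(W[...,0]-e[0])<15)&(abs(W[...,1]-e[1])<50)&(abs(W[...,1]-e[1])>12)&(W[...,2]>=lo)&(W[...,2]<lo+10)
  q=W[k]
  if len(q):print(lo,len(q),q.mean(0).round(1),q.min(0).round(),q.max(0).round())
E
```

```text
[526.07416519 288.23236467 303.00646114] [-0.99388432 -0.49770895 -1.36428292]
[[608.0, 194.0], [590.0, 192.0], [587.0, 192.0], [587.0, 191.0], [589.0, 192.0], [589.0, 191.0], [587.0, 191.0], [589.0, 189.0], [590.0, 188.0], [588.0, 188.0], [585.0, 189.0], [591.0, 189.0], [588.0, 189.0], [585.0, 190.0], [585.0, 189.0], [585.0, 188.0], [584.0, 188.0], [578.0, 190.0], [577.0, 190.0], [577.0, 189.0], [590.0, 187.0], [584.0, 189.0], [581.0, 189.0], [579.0, 190.0], [578.0, 189.0], [578.0, 189.0], [574.0, 189.0], [573.0, 189.0], [572.0, 189.0], [569.0, 190.0], [584.0, 186.0], [578.0, 188.0], [576.0, 189.0], [574.0, 189.0], [573.0, 189.0], [570.0, 189.0], [569.0, 189.0], [569.0, 188.0], [566.0, 189.0], [564.0, 189.0], [574.0, 187.0], [570.0, 188.0], [567.0, 189.0], [566.0, 189.0], [564.0, 189.0], [563.0, 189.0], [560.0, 189.0], [562.0, 188.0], [557.0, 189.0], [565.0, 188.0], [559.0, 190.0], [561.0, 188.0], [558.0, 189.0], [557.0, 189.0], [553.0, 190.0], [555.0, 188.0], [554.0, 190.0], [553.0, 189.0], [553.0, 188.0], [555.0, 186.0]]
120 33 [524.8 292.1 127. ] [511. 252. 121.] [540. 327. 130.]
130 27 [525.3 284.7 134.5] [512. 250. 130.] [537. 327. 140.]
140 19 [526.1 293.9 144.7] [523. 249. 140.] [530. 326. 150.]
150 21 [525.8 287.1 155.4] [522. 250. 150.] [529. 327. 160.]
160 22 [525.6 288.4 164.8] [523. 248. 160.] [530. 326. 168.]
170 20 [525.7 292.4 175.2] [523. 251. 171.] [529. 327. 180.]
180 25 [525.2 292.8 185.5] [523. 250. 180.] [529. 327. 190.]
190 51 [525.4 290.2 195.2] [522. 254. 191.] [529. 323. 199.]
```

View pics/v3.png

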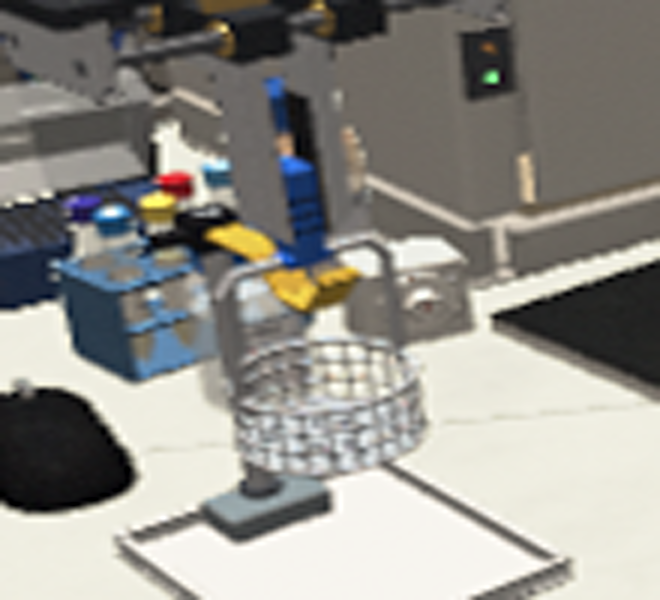

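The bar is between lip and back, just over the dip (scene pixel about (181,190)). I'll lower it now.

Call:
drive_tool --jaw '[0,0,0,0,0,0]' --pt "0.1 -0.1 -0.4" --pt "0.1 -0.1 -0.8" --pt "0.1 -0.1 -1.2" --pt "0.1 -0.1 -1.5" --pt "0.1 -0.1 -1.5" --pt "0.1 -0.1 -1.5" --spin '[0,0,0,0,0,0]'

```text
time_s: 8.1
ee_pos: [528.7, 287.6, 290.8]
orientation: [-3.142, -0.001, -0.0]
contact_force: [-0.5, 0.1, -1.2]
grip_width: 13.8
grasp_force: 25.0
```

Call:
drive_tool --jaw '[0,0,0,0]' --pt "0 0 -0.2" --pt "0 0 -0.4" --pt "0 0 -0.4" --pt "0 0 -0.4" --spin '[0,0,0,0]'

```text
time_s: 8.6
ee_pos: [528.6, 287.6, 286.7]
orientation: [3.141, 0.001, -0.0]
contact_force: [-0.3, -0.6, -1.7]
grip_width: 13.9
grasp_force: 25.0
```

Call:
drive_tool --jaw '[0,0,0]' --pt "0 0 -0.1" --pt "0 0 -0.2" --pt "0 0 -0.2" --spin '[0,0,0]'

```text
time_s: 8.98
ee_pos: [528.7, 287.6, 285.4]
orientation: [-3.141, -0.001, -0.001]
contact_force: [-1.7, -0.9, 3.5]
grip_width: 13.6
grasp_force: 25.0
```

The upward force shows the bar has reached the dip. Next I'll open the jaw gradually.

Call:
drive_tool --jaw '[0.2,0.25,0.3,0.4,0.5,0.6,0.6,0.6]' --pt "0 0 0" --pt "0 0 0" --pt "0 0 0" --pt "0 0 0" --pt "0 0 0" --pt "0 0 0" --pt "0 0 0" --pt "0 0 0" --spin '[0,0,0,0,0,0,0,0]'

```text
time_s: 9.98
ee_pos: [528.6, 287.6, 284.7]
orientation: [3.142, 0.001, 0.0]
contact_force: [-0.3, -0.2, 0.1]
grip_width: 56.3
grasp_force: 0.0
```

```bash
python3 - <<'E'
from h import *
im,d=snap('scene','s4')
cv2.imwrite('pics/v4.png',cv2.resize(im[130:260,130:240],(660,600),interpolation=cv2.INTER_CUBIC))
o=manip.observe();print(o['ee_pos'],o['contact_force'],o['grip_width'])
E
```

```text
[528.62230746 287.5682395  284.72132953] [-0.96441267 -0.71545589  0.01870153] 56.62476035548619
```

View pics/v4.png

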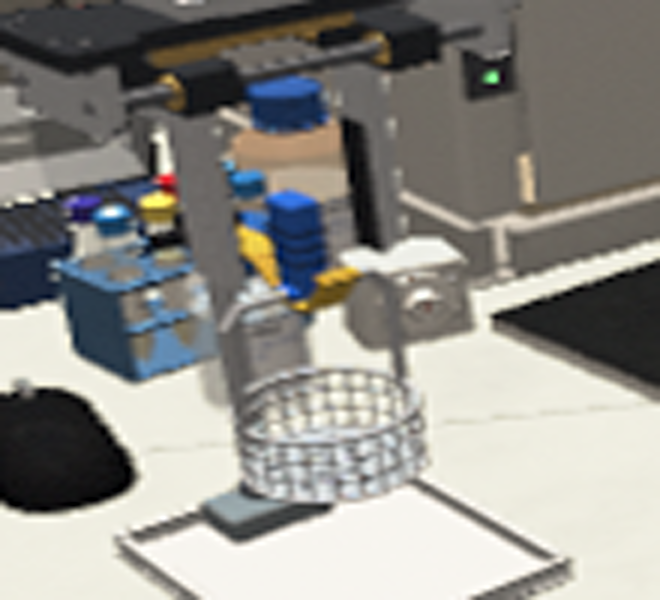

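The basket hangs upright in the dip (blue grip about (179,184)), with the open fingers clear on both sides. I'll lift straight up and then back away.

Call:
drive_tool --jaw '[0.6,0.6,0.6,0.6,0.6,0.6,0.6,0.6]' --pt "0 0 1" --pt "0 0 3" --pt "0 0 6" --pt "0 0 9" --pt "0 0 12" --pt "-4 0 12" --pt "-8 -3 12" --pt "-12 -6 12" --spin '[0,0,0,0,0,0,0,0]'

```text
time_s: 11.02
ee_pos: [407.5, 227.0, 405.4]
orientation: [-3.142, -0.002, -0.002]
contact_force: [1.0, -0.6, 0.4]
grip_width: 56.5
grasp_force: 0.0
```

Call:
drive_tool --jaw '[0.6,0.6,0.6,0.6,0.6,0.6,0.6,0.6]' --pt "0 -4 0" --pt "0 -8 0" --pt "0 -12 0" --pt "0 -14 0" --pt "0 -14 0" --pt "0 -14 0" --pt "0 -14 0" --pt "0 -14 0" --spin '[0,0,0,0,0,0,0,0]'

```text
time_s: 12.02
ee_pos: [408.6, 88.2, 404.7]
orientation: [-3.142, -0.003, 0.0]
contact_force: [0.3, 0.2, 0.2]
grip_width: 56.4
grasp_force: 0.0
```

```bash
python3 - <<'E'
from h import *
im,d=snap('scene','s5'); im2,_=snap('top','t5')
cv2.imwrite('pics/v5.png',np.hstack([cv2.resize(im[120:260,120:350],(460,400)),cv2.resize(im2[110:220,110:200],(327,400))]))
W=world('scene',d)
def st(W):
 for lo in range(60,230,10):
  k=(abs(W[...,0]-527)<45)&(abs(W[...,1]-287)<50)&(abs(W[...,1]-287)>12)&(W[...,2]>=lo)&(W[...,2]<lo+10)
  q=W[k]
  if len(q):print(lo,len(q),q.mean(0).round(1),q.min(0).round(),q.max(0).round())
st(W)
im,d2=manip.snapshot('scene');k=(abs(W[...,0]-527)<45)&(abs(W[...,1]-287)<50)&(W[...,2]>60)
im0=cv2.imread('pics/s5.png');print('diff',cv2.absdiff(im,im0)[k].mean()); print(manip.observe()['ee_pos'])
E
```

```text
70 176 [526.3 291.5  74.6] [494. 252.  72.] [563. 325.  80.]
80 67 [525.2 288.6  86. ] [495. 251.  80.] [565. 324.  90.]
90 68 [526.6 286.6  96.5] [496. 250.  91.] [564. 324. 100.]
100 69 [524.5 287.6 106.8] [494. 251. 100.] [563. 326. 110.]
110 56 [525.1 292.8 112.1] [493. 251. 110.] [563. 326. 119.]
120 22 [528.2 287.8 125.3] [526. 250. 120.] [532. 326. 130.]
130 18 [528.  292.  135.1] [526. 249. 131.] [530. 326. 140.]
140 20 [527.9 291.7 145.2] [525. 251. 140.] [531. 326. 150.]
150 21 [527.5 289.8 155.5] [526. 250. 151.] [529. 327. 160.]
160 19 [527.6 290.  165.1] [525. 251. 160.] [530. 326. 170.]
170 42 [527.8 297.  175.8] [525. 255. 170.] [531. 323. 179.]
diff 0.6964232040877668
[408.63576296  87.94687361 404.65334335]
```

View pics/v5.png

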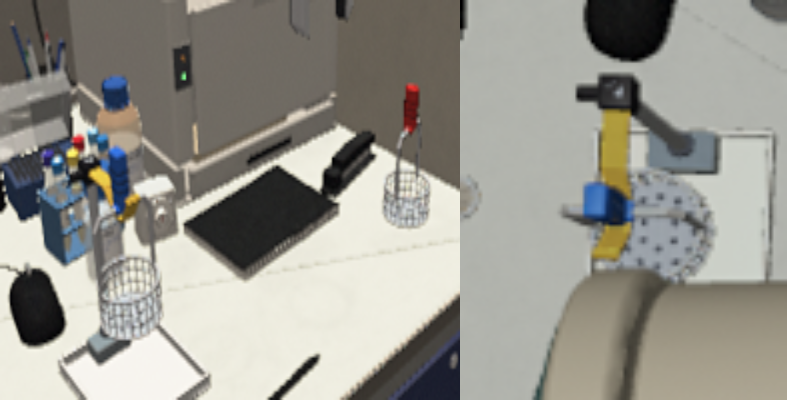

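The basket hangs upright and still in the dip at about (528, 288, 175), the red basket is untouched, and the robot is clear.

```bash
python3 -c "
from bench import manip
print(manip.hand_in())"
```

```text
the job is handed in; nothing more can be done
None
```

The basket with the blue grip hangs upright and still in the dip of the yellow hook, the red-grip basket was left where it stood, and the job is handed in at about 12 s on the robot's clock.

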